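# Free the jammed rocket tube and stand it on the scale

### The job

A cardboard rocket tube is jammed in the corner of the grey parts bin, leaning under the steel brace rod. Ease it out of the bin without forcing it against the rod or the bin, and set it down upright, white end down, on the bench scale with its foot wholly inside the ring marked on the pan; lower it onto the pan before letting go, do not drop it. Leave the blue tape roll and the glue bottle where they are.

Things in the scene. Friction and masses are not known exactly. Their poses are not given: they have to be found in the camera images.
- tube_center (a point): Middle (half-way up, on the axis) of the rigid closed-ended kraft cardboard tube, 38 mm in diameter, 150 mm long, 0.13 to 0.24 kg. z runs along the tube from its white-banded foot (75 mm below this point) to its black-topped head (75 mm above). At the start it leans 30 degrees into a bin corner, foot on the bin floor; about the upper 65 mm stands out above the bin's rim.
- tube_foot (a point): Centre of the tube's flat foot (white band), z along the tube towards the head. As it is jammed, its lower side lies on two bin rims and a sloping rib, and the brace rod lies 2 mm over its upper side: it can be neither lifted straight up nor swung upright, only drawn head first along its own axis; after 75 mm of that it is past the rod and may rise straight up.
- bin: Grey square open bin, 170 mm wide, 85 mm high, walls and floor 5 mm, fixed. Origin: centre of its underside, z up. Its -x points at the corner where the tube jams (inner corner edge at x = -113 mm; the sides run at 45 degrees to x and y). An 8 mm steel brace rod crosses that corner along the bin's y, wall to wall, centre at x = -52 mm, 81 mm up.
- scale: White bench scale, 150 x 150 mm and 28 mm high, with a display lip 22 mm high reaching out to 115 mm along its -x, fixed; its origin is at the bench, under the centre of the pan, z up. On it a rigid round steel pan, 136 mm in diameter, top 40 mm above the bench, with a black ring of 92 mm outer diameter marked on it.
- pan_mid (a point): Centre of the marked ring, on the pan's upper face (40 mm above the bench).
- tape_center (a point): Centre of a roll of blue tape lying flat on the bench, 96 mm across, 24 mm high. Bystander.
- glue_center (a point): Half-way up a white glue bottle with an orange cap, standing on the bench, 50 mm in diameter, 110 mm high. Bystander; z is its axis.
- coupler_center (a point): Centre of a loose orange plastic coupler ring, 44 mm across, 30 mm high, lying on the bin floor away from the jammed tube. Harmless clutter.
Things that resemble listed ones, but are neither listed nor needed, are in the scene too. Of the things shaped like the scale, the white one is meant. Leave any red look-alike of the part that bears tube_center alone.

How it is judged:
By the outcome, as a careful person would: the job done as asked, in the order asked, and still so for the second after the job is handed in, with the robot touching nothing.
It also fails if it takes over 38 s, if anything falls off the work surface, if the arm or the gripper's body presses on something with over 40 N, if the wrist force passes 120 N, or if a joint passes its speed limit or range.

### The arm

A 6-joint arm with a two-finger parallel gripper is mounted at the origin on the work surface. World frame = base frame: x ahead of the robot, y to its left, z up, the work surface at z = 0. Lengths are in m, angles in rad, forces in N, time in s.
With the tool pointing down it reaches from about 0.25 to 0.775 m from the base axis. Payload 4 kg.
Tool frame: the origin (TCP) lies on the centre line of the jaws, within the pads' length; the fingertips stand 17 mm ahead of it and the grasp point (between the pads) lies 2 mm behind it; z points along the fingers, y is the line along which they close (so a half turn about z gives the same grasp; the last joint's range is limited). The gripper opens to 94 mm and grips with 3 to 60 N. Pads are 16 mm wide; open, the fingers measure 119 mm over their backs; the gripper's body (75 mm by 177 mm) begins 78 mm behind the grasp point.
Start: joints at [-0.103, 0.087, 1.371, -0, 1.684, -0.103], TCP at [0.55, -0, 0.223] pointing down, gripper open.
Joint ranges: [-3.1, 3.1], [-0.76, 2.03], [0.27, 2.55], [-1.08, 4.22], [0.17, 2.65], [-2.57, 2.57]. Speed limits (rad/s): [2.79, 2.79, 3.14, 3.14, 3.14, 3.14].

### API

Orientations are given as [roll, pitch, yaw] about the fixed x, y, z axes, in that order (R = Rz(yaw) Ry(pitch) Rx(roll)).
In Python, from bench import robot gives the robot as it stands.
- The arm moves only by the tool servo_tool, never from a script. Its argument "plan" is a list of rows, each a list of 7 numbers: the shift along the tool's x, y, z normalised to -1 to 1, where 1 is 0.1 m, then the turn, a rotation vector about the tool's x, y, z normalised to -1 to 1, where 1 is pi/2 rad, then the finger opening in mm, from 0 to 94. In form: [[x, y, z, ax, ay, az, gripper], ...]. A call has 1 to 12 rows; each row is the pose to reach, as a shift and turn from the pose commanded when the call began, along the tool's axes at that moment; what a row does not reach only later rows make up. A row lasts 1/12 s, in which the tool goes at most 41.7 mm and 7.16 degrees, less where a joint would pass 70% of its speed; a pose out of reach is approached as far as the arm can. A call with a number of a shift or a turn outside -1 to 1 is refused whole. A call with a gripper value outside its range is refused whole. The fingers move at their own pace and stop on an object; the grip force is fixed at half the most. Time passes only in rows, so rows that repeat a pose let the fingers close. It gives the time, the measured TCP pose, the force, the opening and the grip force at its end, in the units of the state.
- robot.get_obs(): the state, without advancing time (a new reading comes with each control period).
- robot.snapshot(name): name is "scene" or "side" or "wrist"; returns the picture (480x640x3 uint8, red, green, blue); there is no depth.
- robot.camera_params(name): a dict with "camera_matrix" (3x3 intrinsics, pixels), "rvec" (rotation vector, rad) and "tvec" (3), from world to camera coordinates, as OpenCV has them; the wrist camera has in their place "tool_from_camera" (4x4, takes a point from camera to tool coordinates, whose origin is the TCP and whose axes are the flange's). Camera axes: x right, y down, z forward; pixel columns grow to the right and rows downward; lengths in m; the calibration is good to about 2 mm. A picture is of the moment at which its call begins: read the wrist's pose just before it. camera_params takes no time and is no camera call.
- robot.close_job(): hands the job in; it is judged then, once.
Trained networks look in the newest picture that a camera, given by its name, has taken for a name from the list of things; names that differ only in an ending like _2 or _b are one class to them, and where a whole thing is asked for, a point or a joint stands for the part that bears it (a point fixed in the world has none). Each returns a list of dicts, best first, with "conf" (0 to 1); they miss things now and then, are a little off and sometimes report something else, mostly with a low value. They report only what shows in the picture. A call takes as long as a camera call. They do not tell look-alikes from the thing itself.
- robot.find_in(thing, camera): "extent" ([centre column, centre row, width, height] in pixels, round what is visible of it).
The state is a dict: "time": time; "joint_positions": joint angles; "qvel": joint speeds; "joint_torque": joint torques, N m; "tool_pos": TCP position; "ee_rot": TCP orientation; "wrist_force": force on the tool from outside, world axes, zero at the start; "wrist_torque": the same for the moment, N m; "width": finger opening in m; "finger_force": force on a finger pad.
Only numpy, scipy, OpenCV 4.12 (cv2) and the standard library are available. Lean on these libraries where they do the work, as an engineer would, in place of code of your own. Each camera call takes 0.05 s, during which the arm holds its last target. There are 200 camera calls.

## Working session

There is one attempt and no reset: what is moved stays moved. The work goes in short steps, Python scripts to look and compute and a tool call to move; the robot and the scene stay as the last step left them, time stands still between calls to the robot, and variables do not carry over. Pictures are saved under pics/ and viewed, at most 10 in all, crops included, and the job is handed in when it is done.

Besides the shell and the picture viewer there is one more tool, called by a JSON object that holds its "fn" and its "kwargs", one argument or row to a line. servo_tool: Moves the arm, as the interface text tells. Scaled input: -1 to 1 covers 0.1 m each way for a shift and pi/2 rad each way for a turn. Its arguments: {"type":"object","properties":{"plan":{"type":"array","items":{"type":"array","items":{"type":"number"}}}},"required":["plan"]}

```bash
mkdir -p pics; cat > h.py <<'E'
import numpy as np, cv2
from scipy.spatial.transform import Rotation as R
from bench import robot
def cam(n):
    p=robot.camera_params(n);K=np.array(p["camera_matrix"],float)
    if "rvec" in p:
        Rm=cv2.Rodrigues(np.array(p["rvec"],float))[0];t=np.array(p["tvec"],float).ravel()
    else:
        o=robot.get_obs();T=np.eye(4);T[:3,:3]=R.from_euler('xyz',o["ee_rot"]).as_matrix();T[:3,3]=o["tool_pos"]
        T=np.linalg.inv(T@np.array(p["tool_from_camera"]));Rm=T[:3,:3];t=T[:3,3]
    return K,Rm,t
def proj(c,P):
    K,Rm,t=c;q=(K@(Rm@np.atleast_2d(P).T+t[:,None])).T;return q[:,:2]/q[:,2:]
def onz(c,uv,z):
    K,Rm,t=c;C=-Rm.T@t;d=Rm.T@np.linalg.solve(K,[uv[0],uv[1],1.]);return C+d*(z-C[2])/d[2]
def snap(n,f):
    im=robot.snapshot(n);cv2.imwrite('pics/'+f,im[:,:,::-1]);return im
E
python3 - <<'E'
from h import *
a=snap('scene','a.png');
b=snap('side','b.png')
for n in('scene','side'):
    c=cam(n);print(n,(-c[1].T@c[2]).round(3))
    for t in('tube_center','bin','scale','pan_mid','tape_center','glue_center','coupler_center'):
        print(t,[(np.round(d['extent']).astype(int).tolist(),round(d['conf'],2)) for d in robot.find_in(t,n)][:4])
print(robot.get_obs()['tool_pos'],robot.get_obs()['ee_rot'])
E
```

```text
scene [ 1.11  -0.987  0.822]
tube_center [([344, 204, 37, 50], 0.8), ([347, 189, 36, 34], 0.79), ([316, 221, 79, 69], 0.59)]
bin [([317, 220, 82, 64], 0.6)]
scale [([192, 364, 114, 90], 0.82), ([257, 292, 98, 63], 0.75)]
pan_mid [([192, 366, 115, 85], 0.68), ([256, 288, 95, 68], 0.57)]
tape_center [([398, 253, 38, 29], 0.81)]
glue_center [([381, 277, 21, 42], 0.93)]
coupler_center []
side [0.416 0.675 0.854]
tube_center [([325, 313, 47, 30], 0.98), ([342, 429, 70, 79], 0.89)]
bin [([355, 307, 94, 101], 0.75)]
scale [([385, 222, 85, 63], 0.89), ([397, 162, 74, 47], 0.84), ([323, 313, 50, 29], 0.53)]
pan_mid [([385, 227, 84, 58], 0.61), ([396, 160, 76, 49], 0.58)]
tape_center [([252, 288, 43, 44], 0.71)]
glue_center [([271, 224, 24, 38], 0.93)]
coupler_center [([372, 307, 23, 27], 0.87)]
[ 5.50022095e-01 -3.43402044e-06  2.22521072e-01] [3.14148815e+00 1.02102098e-05 1.57081611e+00]
```

View pics/a.png

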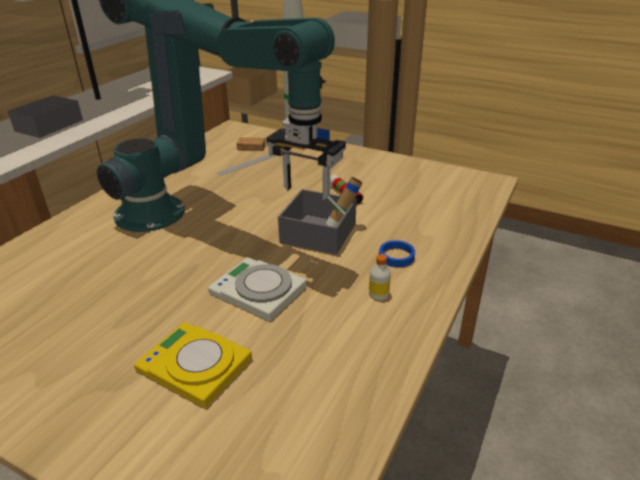

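View pics/b.png

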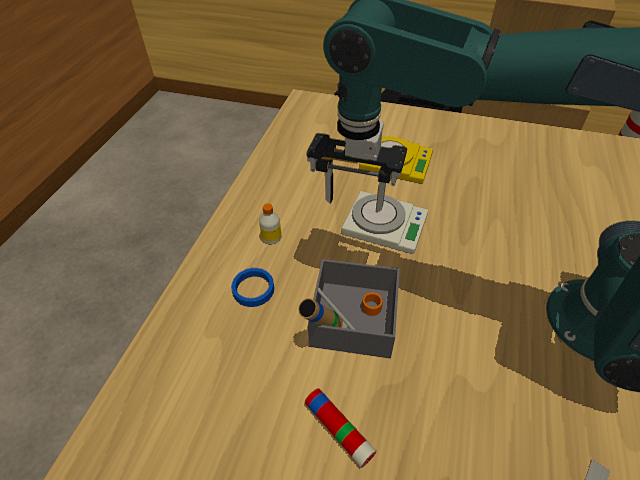

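The kraft tube with its black head in the bin, at scene (347,195) and side (322,313), is the one meant. The red tube at side (342,429) is the look-alike to leave. The white scale is at scene (257,287) and side (385,220), and the yellow one is a decoy. Next I'll fit the model poses and confirm them in one enlarged crop.

```bash
cat > fit.py <<'E'
from h import *
cs,cc=cam('side'),cam('scene')
r=np.array([onz(cs,p,.085) for p in [(322,262),(399,268),(393,355),(309,346)]])
print(r.round(3),[np.linalg.norm(r[i]-r[i-1]).round(3) for i in range(4)])
bc=r.mean(0)[:2]; e=r[3]-r[1]  # jam corner: toward tube (309,346)
v=e[:2]/np.linalg.norm(e[:2]); yaw=np.arctan2(-v[1],-v[0]); print('bin',bc.round(4),'yaw',yaw.round(3),np.degrees(yaw))
def B(P): # bin->world
    return (R.from_euler('z',yaw).as_matrix()@np.atleast_2d(P).T).T+[*bc,0]
pans={}
for n,c,img in(('side',cs,'b'),('scene',cc,'a')):
    uv=(378,214) if n=='side' else (264,282)
    print('pan',n,onz(c,uv,.04).round(4))
    t=[d['extent'][:2] for d in robot.find_in('tape_center',n)][:1]; g=[d['extent'][:2] for d in robot.find_in('glue_center',n)][:1]
    print('tape',onz(c,t[0],.012).round(3),'glue',onz(c,g[0],.055).round(3))
# tube: axis 30deg from vertical, leaning to -x of bin, in plane y=0
a=np.array([-.5,0,np.sqrt(.75)]); nrm=np.array([np.sqrt(.75),0,.5]) # upper-side normal
rod=np.array([-.052,0,.081]); off=.019+.002+.004
p=rod-nrm*off; # point on axis
# foot: lowest rim point on z=.005: foot centre z=.005+.019*sin30
foot=p+a*((.005+.019*.5-p[2])/a[2]); head=foot+.15*a
print('foot',foot,'head',head, 'world',B(foot).round(4),B(head).round(4),'axis',(B(a)-B([0,0,0])).round(3))
h=.085/np.sqrt(2)*np.sqrt(2)
tiles=[]
for n,c,f,(x0,y0,w,hh) in(('side',cs,'b',(290,250,120,120)),('scene',cc,'a',(270,165,100,100))):
    im=cv2.imread(f'pics/{f}.png')[y0:y0+hh,x0:x0+w];s=400/w
    im=cv2.resize(im,(400,400),interpolation=cv2.INTER_CUBIC)
    q=lambda P:((proj(c,P)-[x0,y0]+.5)*s).round().astype(int)
    k=.085*np.sqrt(2)
    cv2.polylines(im,[q(B([[k,0,.085],[0,k,.085],[-k,0,.085],[0,-k,.085]]))],True,(0,0,255),1)
    th=np.linspace(0,2*np.pi,30)[:,None]
    for z in(0,.15): cv2.polylines(im,[q(B(foot+z*a+.019*(np.cos(th)*nrm+np.sin(th)*np.array([0,1,0]))))],True,(255,255,0),1)
    cv2.polylines(im,[q(B([[-.052,.06,.081],[-.052,-.06,.081]]))],False,(0,255,0),1)
    tiles.append(im)
cv2.imwrite('pics/c.png',np.hstack(tiles))
E
python3 fit.py
```

```text
[[0.599 0.072 0.085]
 [0.435 0.043 0.085]
 [0.411 0.25  0.085]
 [0.566 0.275 0.085]] [np.float64(0.206), np.float64(0.167), np.float64(0.208), np.float64(0.157)]
bin [0.5026 0.16  ] yaw -2.086 -119.52138088813082
pan side [ 0.5167 -0.1532  0.04  ]
tape [0.749 0.132 0.012] glue [ 0.76  -0.035  0.055]
pan scene [ 0.5238 -0.1712  0.04  ]
tape [0.751 0.125 0.012] glue [ 0.77  -0.047  0.055]
foot [-0.04247372  0.          0.0145    ] head [-0.11747372  0.          0.14440381] world [[0.5235 0.1969 0.0145]] [[0.5605 0.2622 0.1444]] axis [[0.246 0.435 0.866]]
```

View pics/c.png

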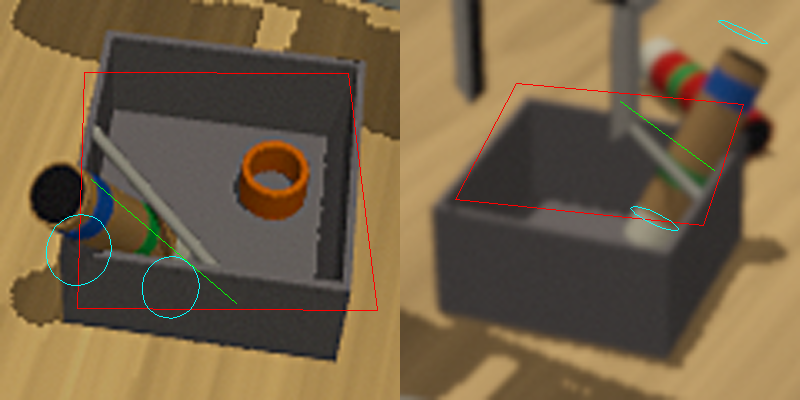

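The crop confirms the kraft tube with the blue band. Its head is at side tile (58,194) and scene tile (742,60). My first corner picks included the bin's lower edge, so I'll refit with the true rim and rod points read off the crop.

```bash
cat > fit2.py <<'E'
from h import *
from scipy.optimize import least_squares
cs,cc=cam('side'),cam('scene')
k=.085*np.sqrt(2)
a=np.array([-.5,0,np.sqrt(.75)]); nrm=np.array([np.sqrt(.75),0,.5])
p=np.array([-.052,0,.081])-nrm*.025; foot=p+a*((.0145-p[2])/a[2])
head=foot+.15*a
S=lambda x,y:(x/3.3333+290-.5,y/3.3333+250-.5); C=lambda x,y:((x-400)/4+270-.5,y/4+165-.5)
def B(q,P): return (R.from_euler('z',q[2]).as_matrix()@np.atleast_2d(P).T).T+[q[0],q[1],0]
def pts(m): # jam corner -x. side view: jam corner at lower-left
    y=m
    side=[([0,y*k,.085],S(106,32)),([k,0,.085],S(366,62)),([0,-y*k,.085],S(350,288)),(head,S(58,194)),([-.052,y*.061,.081],S(97,131)),([-.052,-y*.061,.081],S(210,264))]
    sc=[([k,0,.085],C(437,206)),([0,-y*k,.085],C(680,245)),(head,C(742,60)),([-.052,y*.061,.081],C(630,130)),([-.052,-y*.061,.081],C(700,192))]
    return side,sc
def fit(sets):
    f=lambda q:np.concatenate([(proj(c,B(q,[x[0] for x in s]))-[x[1] for x in s]).ravel() for c,s in sets])
    return min((least_squares(f,[.5,.16,y],loss='soft_l1') for y in(-2,-1,-3,0,1,2)),key=lambda r:r.cost),f
for m in(1,-1):
    s,c=pts(m)
    for nm,ss in(('side',[(cs,s)]),('scene',[(cc,c)]),('both',[(cs,s),(cc,c)])):
        r,f=fit(ss);print(m,nm,r.x.round(4),round(r.cost,2))
        if nm=='both':print(f(r.x).reshape(-1,2).round(1).tolist());q=r.x;print('foot',B(q,foot).round(4),'head',B(q,head).round(4))
E
python3 fit2.py
python3 - <<'E'
from h import *
# pan ring ellipse: bright disc inside grey ring
for n,f,(u,v) in(('side','b',(378,214)),('scene','a',(264,282))):
    im=cv2.imread(f'pics/{f}.png');c=cam(n)
    # predicted ring/pan outlines fit by unwrapping to metric top view
    g=np.mgrid[-.1:.1:.001,-.1:.1:.001]; X=onz(c,(u,v),.04)
    P=np.stack([X[0]+g[0],X[1]+g[1],0*g[0]+.04],-1).reshape(-1,3)
    m=proj(c,P).astype(np.float32).reshape(200,200,2)
    t=cv2.remap(im,m[...,0],m[...,1],cv2.INTER_LINEAR); cv2.imwrite(f'pics/pan_{n}.png',cv2.resize(t,(400,400)))
    print(n,X)
a=cv2.imread('pics/pan_side.png');b=cv2.imread('pics/pan_scene.png');cv2.imwrite('pics/pan.png',np.hstack([a,b]))
E
```

```text
1 side [ 0.5091  0.1371 -2.2377] 2.51
1 scene [ 0.5352  0.0838 -3.098 ] 104.29
1 both [ 0.5093  0.1368 -2.2405] 145.55
[[0.0, -0.8], [-0.3, -0.3], [-0.2, 0.8], [-0.0, -1.1], [-1.1, -0.4], [1.0, 1.0], [-0.7, -0.4], [-37.2, -38.2], [2.3, -0.7], [18.5, 16.7], [-17.7, -18.5]]
foot [[0.5357 0.1701 0.0145]] head [[0.5823 0.2289 0.1444]]
-1 side [0.5159 0.1044 2.7554] 348.94
-1 scene [ 0.5084  0.1372 -2.2001] 5.9
-1 both [ 0.5091  0.1376 -2.2364] 452.28
[[73.2, 77.8], [-0.4, -0.1], [-73.4, -77.2], [0.1, -0.5], [35.1, 41.3], [-35.1, -39.9], [-0.6, -0.5], [-1.7, 1.3], [2.3, -0.9], [-0.2, -3.2], [1.1, 1.0]]
foot [[0.5354 0.171  0.0145]] head [[0.5817 0.23   0.1444]]
side [ 0.5166746  -0.15320043  0.04      ]
scene [ 0.52376549 -0.17115229  0.04      ]
```

View pics/pan.png

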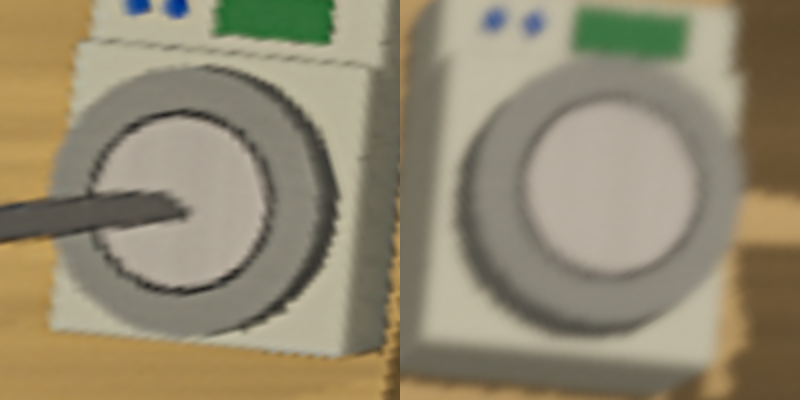

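Both cameras agree. The bin is at (0.509, 0.137) with yaw −2.237, the tube head is at (0.582, 0.229, 0.144), and the pan ring is at about (0.517, −0.164), read at tile (181,202) and (611,185). I'll grasp along the tube axis with the fingers closing along the bin's y.

```bash
cat > go.py <<'E'
from h import *
YAW=-2.237;BC=np.array([.509,.137,0]);Rb=R.from_euler('z',YAW).as_matrix()
A=Rb@[-.5,0,np.sqrt(.75)];HEAD=Rb@[-.11747,0,.1444]+BC
def axial(a=A,y=Rb[:,1]): return np.column_stack([np.cross(y,-a),y,-a])
def rel(p,Rt):
    o=robot.get_obs();Rc=R.from_euler('xyz',o['ee_rot']).as_matrix()
    print('t',round(o['time'],2),'pos',np.round(o['tool_pos'],4),'shift',(Rc.T@(p-o['tool_pos'])/.1).round(3),'turn',(R.from_matrix(Rc.T@Rt).as_rotvec()/(np.pi/2)).round(3))
E
python3 - <<'E'
from go import *
print(A,HEAD)
rel(HEAD+(.09-.034)*A,axial())
E
```

```text
[0.30900294 0.39308674 0.8660254 ] [0.58159715 0.2293518  0.1444    ]
t 1.0 pos [ 0.55   -0.      0.2225] shift [2.514 0.489 0.296] turn [ 0.111 -0.321  0.414]
```

{"fn": "servo_tool", "kwargs": {
  "plan": [
    [0.1, 0.05, -0.03, 0.014, -0.04, 0.05, 94],
    [0.25, 0.1, -0.1, 0.028, -0.08, 0.1, 94],
    [0.4, 0.15, -0.2, 0.042, -0.12, 0.155, 94],
    [0.55, 0.2, -0.25, 0.056, -0.16, 0.207, 94],
    [0.7, 0.25, -0.3, 0.07, -0.2, 0.26, 94],
    [0.85, 0.3, -0.3, 0.084, -0.24, 0.31, 94],
    [0.95, 0.35, -0.3, 0.098, -0.28, 0.36, 94],
    [1, 0.4, -0.3, 0.111, -0.321, 0.414, 94],
    [1, 0.4, -0.3, 0.111, -0.321, 0.414, 94],
    [1, 0.4, -0.3, 0.111, -0.321, 0.414, 94]
  ]
}}

```text
time: 1.83
tool_pos: [0.5904, 0.1006, 0.2499]
ee_rot: [-3.138, 0.526, 0.91]
wrist_force: [0.2, -0.1, -0.1]
width: 0.0943
finger_force: 0.0
```

```bash
python3 - <<'E'
from go import *
rel(HEAD+(.09-.034)*A,axial()); print(np.round(robot.get_obs()['joint_positions'],2))
E
```

```text
t 1.83 pos [0.5904 0.1006 0.2499] shift [ 1.36  -0.859 -0.127] turn [-0.001  0.002  0.003]
[ 0.25  0.51  0.87 -0.38  2.16  0.76]
```

{"fn": "servo_tool", "kwargs": {
  "plan": [
    [0.15, -0.1, -0.1, 0, 0, 0, 94],
    [0.35, -0.25, -0.2, 0, 0, 0, 94],
    [0.6, -0.4, -0.3, 0, 0, 0, 94],
    [0.85, -0.55, -0.3, 0, 0, 0, 94],
    [1, -0.7, -0.3, 0, 0, 0, 94],
    [1, -0.8, -0.3, 0, 0, 0, 94],
    [1, -0.859, -0.3, 0, 0, 0, 94],
    [1, -0.859, -0.3, 0, 0, 0, 94]
  ]
}}

```text
time: 2.5
tool_pos: [0.5842, 0.2326, 0.2309]
ee_rot: [3.14, 0.522, 0.905]
wrist_force: [1.0, -0.9, -0.2]
width: 0.0939
finger_force: 0.0
```

{"fn": "servo_tool", "kwargs": {
  "plan": [
    [0.1, 0, 0, 0, 0, 0, 94],
    [0.2, 0, 0.02, 0, 0, 0, 94],
    [0.3, 0, 0.05, 0, 0, 0, 94],
    [0.36, 0, 0.1, 0, 0, 0, 94],
    [0.36, 0, 0.17, 0, 0, 0, 94],
    [0.36, 0, 0.17, 0, 0, 0, 94],
    [0.36, 0, 0.17, 0, 0, 0, 94]
  ]
}}

```text
time: 3.08
tool_pos: [0.5992, 0.2504, 0.1942]
ee_rot: [-3.14, 0.526, 0.905]
wrist_force: [0.2, -0.3, 0.1]
width: 0.0942
finger_force: 0.0
```

```bash
python3 - <<'E'
from go import *
rel(HEAD+(.09-.034)*A,axial()); print(np.round(robot.get_obs()['joint_positions'],2))
c=cam('wrist');im=snap('wrist','w1.png')
print(proj(c,[HEAD,HEAD-.15*A,HEAD-.04*A]).round(0)); print(robot.find_in('tube_center','wrist')[:2])
th=np.linspace(0,2*np.pi,40)[:,None];n=np.cross(Rb[:,1],A)
im=im[:,:,::-1].copy()
for d in(0,.065):cv2.polylines(im,[proj(c,HEAD-d*A+.019*(np.cos(th)*n+np.sin(th)*Rb[:,1])).round().astype(int)],True,(255,255,0),1)
k=.085*np.sqrt(2);cv2.polylines(im,[proj(c,(Rb@np.array([[k,0,.085],[0,k,.085],[-k,0,.085],[0,-k,.085]]).T).T+BC).round().astype(int)],True,(0,0,255),1)
cv2.imwrite('pics/w1o.png',im)
E
```

```text
t 3.08 pos [0.5992 0.2504 0.1942] shift [ 0.011 -0.008  0.009] turn [-0.001  0.002  0.   ]
[ 0.43  0.7   0.7  -0.29  2.2   0.98]
[[315. 262.]
 [315. 221.]
 [315. 246.]]
[{'extent': [106.5, 108.6, 203.9, 60.1], 'conf': 0.93}, {'extent': [316.5, 251.9, 55.6, 70.8], 'conf': 0.67}]
```

View pics/w1o.png

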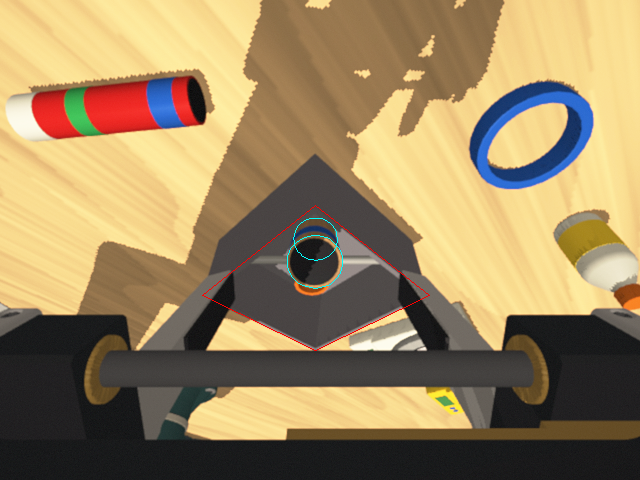

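The wrist view shows the black head at (315,262), matching the predicted circle within about 1 px and centred between the fingers. I'll advance along the axis.

{"fn": "servo_tool", "kwargs": {
  "plan": [
    [0.01, -0.01, 0.1, 0, 0, 0, 94],
    [0.01, -0.01, 0.25, 0, 0, 0, 94],
    [0.01, -0.01, 0.4, 0, 0, 0, 94],
    [0.01, -0.01, 0.55, 0, 0, 0, 94],
    [0.01, -0.01, 0.7, 0, 0, 0, 94],
    [0.01, -0.01, 0.8, 0, 0, 0, 94],
    [0.01, -0.01, 0.87, 0, 0, 0, 94],
    [0.01, -0.01, 0.91, 0, 0, 0, 94],
    [0.01, -0.01, 0.91, 0, 0, 0, 94],
    [0.01, -0.01, 0.91, 0, 0, 0, 94]
  ]
}}

```text
time: 4.02
tool_pos: [0.5712, 0.2165, 0.117]
ee_rot: [3.141, 0.523, 0.905]
wrist_force: [0.3, -0.2, -0.6]
width: 0.094
finger_force: 0.0
```

```bash
python3 - <<'E'
from go import *
rel(HEAD-.034*A,axial())
im=snap('wrist','w2.png'); print(proj(cam('wrist'),[HEAD]))
im=snap('side','s2.png')[240:370,270:430];cv2.imwrite('pics/s2c.png',cv2.resize(im[:,:,::-1],None,fx=4,fy=4))
E
```

```text
t 4.02 pos [0.5712 0.2165 0.117 ] shift [0.006 0.002 0.02 ] turn [ 0. -0.  0.]
[[316.09128167 326.2275112 ]]
```

View pics/w2.png

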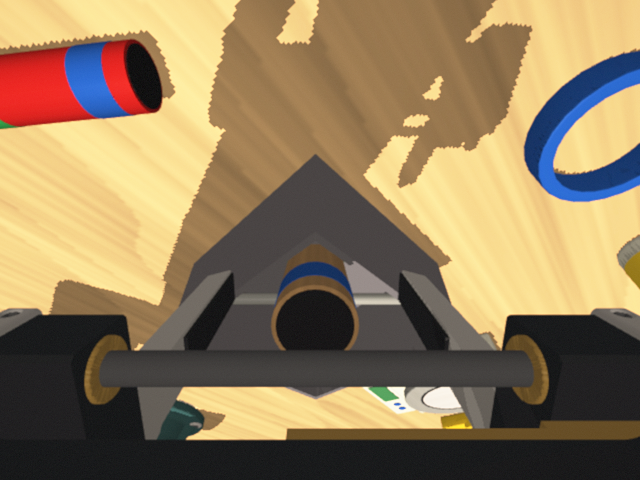

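The wrist view shows the head at (315,322) against a predicted (316,326), between the pads. I'll close the gripper.

{"fn": "servo_tool", "kwargs": {
  "plan": [
    [0, 0, 0, 0, 0, 0, 70],
    [0, 0, 0, 0, 0, 0, 50],
    [0, 0, 0, 0, 0, 0, 40],
    [0, 0, 0, 0, 0, 0, 38],
    [0, 0, 0, 0, 0, 0, 30],
    [0, 0, 0, 0, 0, 0, 30],
    [0, 0, 0, 0, 0, 0, 30],
    [0, 0, 0, 0, 0, 0, 30],
    [0, 0, 0, 0, 0, 0, 30],
    [0, 0, 0, 0, 0, 0, 30]
  ]
}}

```text
time: 4.95
tool_pos: [0.5707, 0.2162, 0.1164]
ee_rot: [-3.142, 0.524, 0.905]
wrist_force: [-0.3, 0.7, 0.8]
width: 0.0375
finger_force: 30.0
```

Gripped at 37.5 mm with small wrist forces. I'll draw it out slowly along its axis.

{"fn": "servo_tool", "kwargs": {
  "plan": [
    [0, 0, -0.02, 0, 0, 0, 30],
    [0, 0, -0.05, 0, 0, 0, 30],
    [0, 0, -0.09, 0, 0, 0, 30],
    [0, 0, -0.13, 0, 0, 0, 30],
    [0, 0, -0.17, 0, 0, 0, 30],
    [0, 0, -0.21, 0, 0, 0, 30],
    [0, 0, -0.25, 0, 0, 0, 30],
    [0, 0, -0.25, 0, 0, 0, 30]
  ]
}}

```text
time: 5.62
tool_pos: [0.579, 0.2266, 0.1392]
ee_rot: [3.141, 0.522, 0.905]
wrist_force: [-1.9, 0.5, -0.8]
width: 0.0379
finger_force: 30.0
```

```bash
python3 - <<'E'
from go import *
o=robot.get_obs();print(np.round(o['wrist_force'],1),np.round(o['wrist_torque'],2),o['width'])
rel(HEAD-.034*A+.1*A,axial())
snap('wrist','w3.png');d=robot.find_in('tube_center','wrist');print([(np.round(x['extent']),x['conf']) for x in d][:3])
E
```

```text
[-1.9  0.5 -0.8] [ 0.27  0.08 -0.12] 0.03786984557739012
t 5.62 pos [0.579  0.2266 0.1392] shift [ 0.007  0.004 -0.724] turn [ 0.001 -0.001  0.   ]
[(array([ 90.,  96., 181.,  79.]), 0.82), (array([318., 292.,  89., 118.]), 0.69)]
```

{"fn": "servo_tool", "kwargs": {
  "plan": [
    [0, 0, -0.03, 0, 0, 0, 30],
    [0, 0, -0.08, 0, 0, 0, 30],
    [0, 0, -0.13, 0, 0, 0, 30],
    [0, 0, -0.19, 0, 0, 0, 30],
    [0, 0, -0.25, 0, 0, 0, 30],
    [0, 0, -0.31, 0, 0, 0, 30],
    [0, 0, -0.37, 0, 0, 0, 30],
    [0, 0, -0.43, 0, 0, 0, 30],
    [0, 0, -0.49, 0, 0, 0, 30],
    [0, 0, -0.55, 0, 0, 0, 30],
    [0, 0, -0.6, 0, 0, 0, 30],
    [0, 0, -0.6, 0, 0, 0, 30]
  ]
}}

```text
time: 6.72
tool_pos: [0.5976, 0.2503, 0.1913]
ee_rot: [3.14, 0.522, 0.905]
wrist_force: [-0.5, 0.3, -1.4]
width: 0.0375
finger_force: 30.0
```

```bash
python3 - <<'E'
from go import *
o=robot.get_obs();print(np.round(o['wrist_force'],1),np.round(o['wrist_torque'],2),o['width'],np.round(o['joint_positions'],2))
rel(HEAD-.034*A+.1*A,axial())
im=snap('side','s3.png')[200:380,200:440];cv2.imwrite('pics/s3c.png',cv2.resize(im[:,:,::-1],None,fx=3,fy=3))
E
```

```text
[-0.5  0.3 -1.4] [ 0.38 -0.08 -0.13] 0.03749027970211283 [ 0.43  0.69  0.72 -0.29  2.19  0.98]
t 6.72 pos [0.5976 0.2503 0.1913] shift [ 0.006  0.003 -0.122] turn [ 0.001 -0.001 -0.   ]
```

View pics/s3c.png

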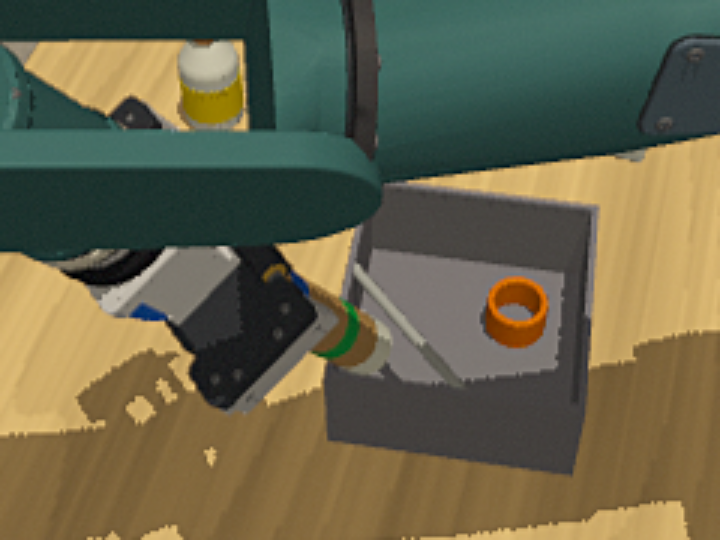

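The side view shows the tube drawn out, with its white foot at crop (370,345) past the rod and forces near zero. Next I'll go a little further along the axis, then straight up.

{"fn": "servo_tool", "kwargs": {
  "plan": [
    [0, 0, -0.05, 0, 0, 0, 30],
    [0, 0, -0.1, 0, 0, 0, 30],
    [-0.03, 0, -0.15, 0, 0, 0, 30],
    [-0.08, 0, -0.24, 0, 0, 0, 30],
    [-0.14, 0, -0.34, 0, 0, 0, 30],
    [-0.2, 0, -0.45, 0, 0, 0, 30],
    [-0.26, 0, -0.55, 0, 0, 0, 30],
    [-0.32, 0, -0.65, 0, 0, 0, 30],
    [-0.35, 0, -0.71, 0, 0, 0, 30],
    [-0.35, 0, -0.71, 0, 0, 0, 30]
  ]
}}

```text
time: 7.6
tool_pos: [0.6007, 0.254, 0.2723]
ee_rot: [3.138, 0.519, 0.903]
wrist_force: [0.6, -0.4, -1.3]
width: 0.0378
finger_force: 30.0
```

```bash
python3 - <<'E'
from go import *
o=robot.get_obs();print(np.round(o['wrist_force'],1),np.round(o['wrist_torque'],2),o['width'],np.round(o['joint_positions'],2))
# foot = TCP + (.15-.034)*z ; upright over pan, jaws: try several yaws
for yw in (0,-.67,.3):
    y=np.array([np.cos(yw),np.sin(yw),0]); print(yw);rel(np.array([.517,-.164,.04+.116+.08]),axial(np.array([0,0,1.]),y))
E
```

```text
[ 0.6 -0.4 -1.3] [ 0.36 -0.22 -0.01] 0.0377748553775932 [ 0.43  0.71  0.52 -0.33  2.35  0.92]
0
t 7.6 pos [0.6007 0.254  0.2723] shift [-3.12   1.924  2.207] turn [-0.108  0.319 -0.415]
-0.67
t 7.6 pos [0.6007 0.254  0.2723] shift [-3.12   1.924  2.207] turn [0.002 0.33  0.002]
0.3
t 7.6 pos [0.6007 0.254  0.2723] shift [-3.12   1.924  2.207] turn [-0.158  0.305 -0.601]
```

{"fn": "servo_tool", "kwargs": {
  "plan": [
    [-0.05, 0.01, 0.02, -0.012, 0.035, -0.046, 30],
    [-0.15, 0.03, 0.05, -0.024, 0.07, -0.092, 30],
    [-0.3, 0.06, 0.09, -0.036, 0.106, -0.138, 30],
    [-0.45, 0.09, 0.14, -0.048, 0.142, -0.185, 30],
    [-0.6, 0.12, 0.18, -0.06, 0.177, -0.23, 30],
    [-0.7, 0.15, 0.22, -0.072, 0.213, -0.277, 30],
    [-0.8, 0.17, 0.25, -0.084, 0.248, -0.323, 30],
    [-0.86, 0.18, 0.265, -0.096, 0.284, -0.37, 30],
    [-0.86, 0.18, 0.265, -0.108, 0.319, -0.415, 30],
    [-0.86, 0.18, 0.265, -0.108, 0.319, -0.415, 30]
  ]
}}

```text
time: 8.43
tool_pos: [0.5593, 0.1715, 0.2904]
ee_rot: [-3.137, 0.001, 1.569]
wrist_force: [-0.4, 0.0, -2.5]
width: 0.0375
finger_force: 30.0
```

```bash
python3 - <<'E'
from go import *
rel(np.array([.517,-.164,.04+.116+.06]),axial(np.array([0,0,1.]),np.array([1.,0,0])))
o=robot.get_obs();print(o['wrist_force'],o['width'])
E
```

```text
t 8.43 pos [0.5593 0.1715 0.2904] shift [-3.355 -0.414  0.749] turn [-0.003  0.001 -0.001]
[-0.39194952  0.03654908 -2.53471927] 0.03746426316908826
```

Upright. Now across to the scale in four calls, with tool x = world y, tool y = world x, and tool z pointing down.

{"fn": "servo_tool", "kwargs": {
  "plan": [
    [-0.08, 0, 0, 0, 0, 0, 30],
    [-0.24, 0, 0, 0, 0, 0, 30],
    [-0.44, -0.05, 0, 0, 0, 0, 30],
    [-0.64, -0.1, 0, 0, 0, 0, 30],
    [-0.82, -0.12, 0, 0, 0, 0, 30],
    [-1, -0.14, 0, 0, 0, 0, 30]
  ]
}}

```text
time: 8.93
tool_pos: [0.5461, 0.073, 0.2884]
ee_rot: [-3.133, 0.003, 1.571]
wrist_force: [-0.8, -0.2, -2.1]
width: 0.0378
finger_force: 30.0
```

{"fn": "servo_tool", "kwargs": {
  "plan": [
    [-0.2, 0, 0, 0, 0, 0, 30],
    [-0.4, -0.05, 0, 0, 0, 0, 30],
    [-0.6, -0.1, 0, 0, 0, 0, 30],
    [-0.8, -0.12, 0, 0, 0, 0, 30],
    [-1, -0.14, 0, 0, 0, 0, 30]
  ]
}}

```text
time: 9.35
tool_pos: [0.5322, -0.0271, 0.2887]
ee_rot: [-3.133, 0.002, 1.571]
wrist_force: [0.3, 1.0, -2.3]
width: 0.0377
finger_force: 30.0
```

{"fn": "servo_tool", "kwargs": {
  "plan": [
    [-0.2, 0, 0, 0, 0, 0, 30],
    [-0.4, -0.05, 0, 0, 0, 0, 30],
    [-0.6, -0.1, 0, 0, 0, 0, 30],
    [-0.8, -0.12, 0.1, 0, 0, 0, 30],
    [-0.92, -0.14, 0.2, 0, 0, 0, 30],
    [-1, -0.14, 0.25, 0, 0, 0, 30],
    [-1, -0.14, 0.25, 0, 0, 0, 30]
  ]
}}

```text
time: 9.93
tool_pos: [0.5175, -0.1271, 0.2618]
ee_rot: [-3.131, 0.0, 1.569]
wrist_force: [0.4, 0.1, -1.8]
width: 0.0377
finger_force: 30.0
```

```bash
python3 - <<'E'
from go import *
rel(np.array([.517,-.164,.04+.116+.025]),axial(np.array([0,0,1.]),np.array([1.,0,0])))
o=robot.get_obs();print(o['wrist_force'],o['width'])
E
```

```text
t 9.93 pos [ 0.5175 -0.1271  0.2618] shift [-0.369  0.004  0.808] turn [-0.007  0.    -0.001]
[ 0.40328697  0.09961731 -1.76905019] 0.037674853407460664
```

{"fn": "servo_tool", "kwargs": {
  "plan": [
    [-0.1, 0, 0.1, -0.003, 0, 0, 30],
    [-0.22, 0, 0.22, -0.006, 0, 0, 30],
    [-0.32, 0, 0.36, -0.007, 0, 0, 30],
    [-0.37, 0, 0.5, -0.007, 0, 0, 30],
    [-0.37, 0, 0.6, -0.007, 0, 0, 30],
    [-0.37, 0, 0.6, -0.007, 0, 0, 30],
    [-0.37, 0, 0.6, -0.007, 0, 0, 30]
  ]
}}

```text
time: 10.52
tool_pos: [0.5178, -0.1627, 0.2042]
ee_rot: [3.137, 0.0, 1.572]
wrist_force: [-1.0, -0.3, -2.1]
width: 0.0375
finger_force: 30.0
```

```bash
python3 - <<'E'
from go import *
rel(np.array([.517,-.164,.04+.116+.01]),axial(np.array([0,0,1.]),np.array([1.,0,0])))
o=robot.get_obs();print(o['wrist_force'],o['width']);p=np.array(o['tool_pos']);F=p-[0,0,.116]
T=[]
th=np.linspace(0,2*np.pi,40)[:,None];ci=np.hstack([np.cos(th),np.sin(th),0*th])
for n,(x0,y0) in(('side',(318,140)),('scene',(197,205))):
    im=snap(n,n+'4.png')[:,:,::-1];im=cv2.resize(im[y0:y0+120,x0:x0+130],None,fx=3,fy=3,interpolation=cv2.INTER_CUBIC)
    c=cam(n);q=lambda P:((proj(c,P)-[x0,y0]+.5)*3).round().astype(int)
    cv2.polylines(im,[q(np.array([.517,-.164,.04])+.046*ci)],True,(0,0,255),1)
    for z in (F,F+[0,0,.15]):cv2.polylines(im,[q(z+.019*ci)],True,(255,255,0),1)
    T.append(im)
cv2.imwrite('pics/p4.png',np.hstack(T))
E
```

```text
t 10.52 pos [ 0.5178 -0.1627  0.2042] shift [-0.013 -0.01   0.382] turn [0.003 0.    0.001]
[-0.97536536 -0.27970951 -2.07566909] 0.03746814371403873
```

View pics/p4.png

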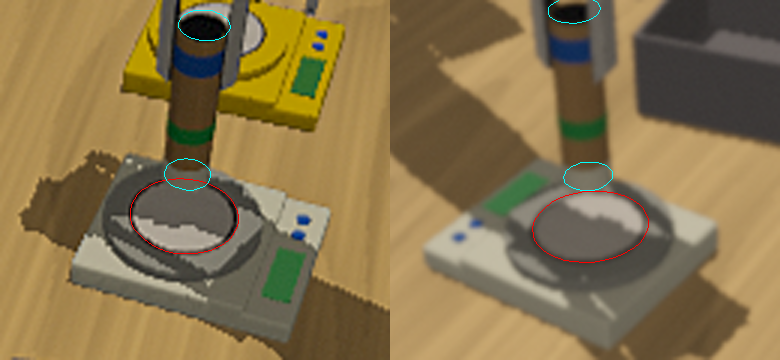

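The overlays match in both views: the ring is outlined in red, and the tube's foot at (188,175) and (588,177) is above its centre. I'll lower it, slowly near the end.

{"fn": "servo_tool", "kwargs": {
  "plan": [
    [-0.01, 0, 0.06, 0.003, 0, 0, 30],
    [-0.01, 0, 0.14, 0.003, 0, 0, 30],
    [-0.01, 0, 0.22, 0.003, 0, 0, 30],
    [-0.01, 0, 0.29, 0.003, 0, 0, 30],
    [-0.01, 0, 0.34, 0.003, 0, 0, 30],
    [-0.01, 0, 0.38, 0.003, 0, 0, 30],
    [-0.01, 0, 0.4, 0.003, 0, 0, 30],
    [-0.01, 0, 0.41, 0.003, 0, 0, 30],
    [-0.01, 0, 0.41, 0.003, 0, 0, 30],
    [-0.01, 0, 0.41, 0.003, 0, 0, 30]
  ]
}}

```text
time: 11.45
tool_pos: [0.5184, -0.1646, 0.1641]
ee_rot: [3.14, 0.002, 1.571]
wrist_force: [-0.4, 0.4, -1.8]
width: 0.0377
finger_force: 30.0
```

{"fn": "servo_tool", "kwargs": {
  "plan": [
    [0, 0, 0.01, 0, 0, 0, 30],
    [0, 0, 0.02, 0, 0, 0, 30],
    [0, 0, 0.03, 0, 0, 0, 30],
    [0, 0, 0.03, 0, 0, 0, 30]
  ]
}}

```text
time: 11.78
tool_pos: [0.5181, -0.1644, 0.1606]
ee_rot: [3.141, 0.001, 1.571]
wrist_force: [0.0, -0.0, -1.6]
width: 0.0376
finger_force: 30.0
```

{"fn": "servo_tool", "kwargs": {
  "plan": [
    [0, 0, 0.005, 0, 0, 0, 30],
    [0, 0, 0.01, 0, 0, 0, 30],
    [0, 0, 0.015, 0, 0, 0, 30],
    [0, 0, 0.015, 0, 0, 0, 30]
  ]
}}

```text
time: 12.12
tool_pos: [0.5181, -0.1644, 0.1591]
ee_rot: [3.141, 0.001, 1.571]
wrist_force: [0.1, -0.1, -3.1]
width: 0.0379
finger_force: 30.0
```

{"fn": "servo_tool", "kwargs": {
  "plan": [
    [0, 0, 0.005, 0, 0, 0, 30],
    [0, 0, 0.01, 0, 0, 0, 30],
    [0, 0, 0.01, 0, 0, 0, 30]
  ]
}}

```text
time: 12.37
tool_pos: [0.5182, -0.1645, 0.1583]
ee_rot: [3.141, 0.001, 1.571]
wrist_force: [-0.8, 0.1, -2.3]
width: 0.037
finger_force: 30.0
```

{"fn": "servo_tool", "kwargs": {
  "plan": [
    [0, 0, 0.005, 0, 0, 0, 30],
    [0, 0, 0.01, 0, 0, 0, 30],
    [0, 0, 0.01, 0, 0, 0, 30]
  ]
}}

```text
time: 12.62
tool_pos: [0.5183, -0.1646, 0.1582]
ee_rot: [3.14, 0.002, 1.571]
wrist_force: [-1.6, 1.4, 2.9]
width: 0.0374
finger_force: 30.0
```

Contact: the vertical force went from −2 N to +2.9 N. Releasing.

{"fn": "servo_tool", "kwargs": {
  "plan": [
    [0, 0, 0, 0, 0, 0, 38],
    [0, 0, 0, 0, 0, 0, 42],
    [0, 0, 0, 0, 0, 0, 50],
    [0, 0, 0, 0, 0, 0, 65],
    [0, 0, 0, 0, 0, 0, 80],
    [0, 0, 0, 0, 0, 0, 90],
    [0, 0, 0, 0, 0, 0, 90],
    [0, 0, 0, 0, 0, 0, 90],
    [0, 0, 0, 0, 0, 0, 90]
  ]
}}

```text
time: 13.37
tool_pos: [0.5182, -0.1645, 0.1572]
ee_rot: [3.141, 0.001, 1.571]
wrist_force: [0.3, 0.1, -0.6]
width: 0.0853
finger_force: 0.0
```

{"fn": "servo_tool", "kwargs": {
  "plan": [
    [0, 0, -0.03, 0, 0, 0, 90],
    [0, 0, -0.1, 0, 0, 0, 90],
    [0, 0, -0.22, 0, 0, 0, 90],
    [0, 0, -0.36, 0, 0, 0, 90],
    [0, 0, -0.52, 0, 0, 0, 90],
    [0, 0, -0.7, 0, 0, 0, 90],
    [0, 0, -0.88, 0, 0, 0, 90],
    [0, 0, -1, 0, 0, 0, 90],
    [0, 0, -1, 0, 0, 0, 90],
    [0, 0, -1, 0, 0, 0, 90]
  ]
}}

```text
time: 14.2
tool_pos: [0.5186, -0.1645, 0.2585]
ee_rot: [3.138, 0.002, 1.571]
wrist_force: [-0.0, -0.8, -1.0]
width: 0.0898
finger_force: 0.0
```

```bash
python3 - <<'E'
from go import *
o=robot.get_obs();print(o['tool_pos'],o['wrist_force'],o['width'],o['time'])
T=[];th=np.linspace(0,2*np.pi,40)[:,None];ci=np.hstack([np.cos(th),np.sin(th),0*th])
for n,(x0,y0) in(('side',(318,140)),('scene',(197,205))):
    im=snap(n,n+'5.png')[:,:,::-1];im=cv2.resize(im[y0:y0+120,x0:x0+130],None,fx=3,fy=3,interpolation=cv2.INTER_CUBIC)
    T.append(im)
cv2.imwrite('pics/p5.png',np.hstack(T))
E
```

```text
[ 0.51855147 -0.16452219  0.25852981] [-0.02319329 -0.76230597 -0.99558022] 0.08979093848721513 14.2
```

View pics/p5.png

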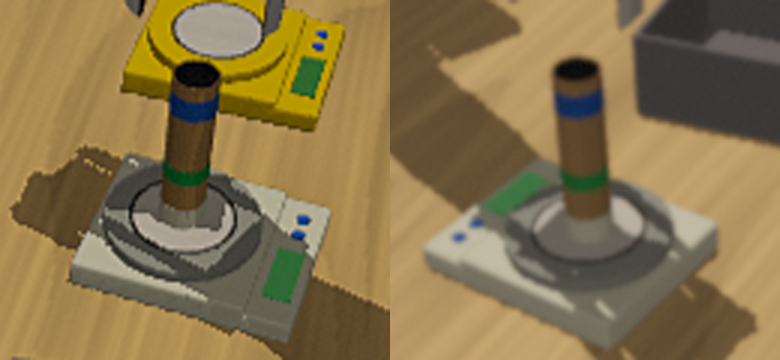

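The tube stands upright with its white foot down, inside the ring at about (183,218) and (587,232). The gripper is clear, with its tips above the head. I'll retreat a little more and hand in.

{"fn": "servo_tool", "kwargs": {
  "plan": [
    [0, 0, -0.1, 0, 0, 0, 90],
    [0, 0, -0.25, 0, 0, 0, 90],
    [0, 0, -0.4, 0, 0, 0, 90],
    [0, 0, -0.5, 0, 0, 0, 90],
    [0, 0, -0.5, 0, 0, 0, 90],
    [0, 0, -0.5, 0, 0, 0, 90]
  ]
}}

```text
time: 14.8
tool_pos: [0.5182, -0.1643, 0.3075]
ee_rot: [3.14, 0.002, 1.571]
wrist_force: [0.3, 0.1, 0.3]
width: 0.0901
finger_force: 0.0
```

```bash
python3 -c "
from bench import robot
print(robot.close_job())"
```

```text
the job is handed in; nothing more can be done
None
```

The kraft tube is out of the bin and stands upright, white end down, inside the ring on the white scale; it was lowered onto the pan before release, and I handed the job in at about 15 s with the gripper clear.

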